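# Scrape the plaster slab clean and hang up the scraper

## Robot

A 6-joint arm with a two-finger parallel gripper is mounted at the origin on the work surface. World frame = base frame: x ahead of the robot, y to its left, z up, the work surface at z = 0. Lengths are in m, angles in rad, forces in N, time in s.
With the tool pointing down it reaches from about 0.3 to 0.775 m from the base axis. Payload 14.6 kg.
Tool frame: the origin (TCP) lies at the very end of the fingers, on their centre line; the grasp point (between the pads) lies 19 mm behind it (ctrl.grasp_offset is the distance from the TCP to the grasp point, in m); z points along the fingers, y is the line along which they close (so a half turn about z gives the same grasp; the last joint's range is limited). The gripper opens to 94 mm and grips with 3 to 60 N. Pads are 16 mm wide; open, the fingers measure 119 mm over their backs; the gripper's body (75 mm by 177 mm) begins 78 mm behind the grasp point.
Start: joints at [-1.299, 0.3, 1.521, -0, 1.321, -0.067], TCP at [0.183, -0.519, 0.205] pointing down, gripper open.
Joint ranges: [-3.03, 3.03], [-0.79, 2.21], [0.23, 2.52], [-1.04, 4.18], [0, 3.07], [-2.55, 2.55]. Speed limits (rad/s): [2.22, 2.22, 2.57, 3.14, 3.14, 3.14].

## Interface

Orientations are given as [roll, pitch, yaw] about the fixed x, y, z axes, in that order (R = Rz(yaw) Ry(pitch) Rx(roll)).
In Python, from station import ctrl gives the robot as it stands.
- The arm moves only by the tool step_arm, never from a script. Its argument "plan" is a list that holds one entry, the list of rows, each a list of 6 numbers: the shift along the tool's x, y, z in units of 30 mm (1.0 is 30 mm), then the turn, a rotation vector about the tool's x, y, z in units of 6 degrees (1.0 is 6 degrees). In form: [[[dx, dy, dz, wx, wy, wz], ...]]. A call has 1 to 8 rows; each row is the pose to reach, as a shift and turn from the pose commanded when the call began, along the tool's axes at that moment; what a row does not reach only later rows make up. A row lasts 1/12 s, in which the tool goes at most 41.7 mm and 7.16 degrees, less where a joint would pass 70% of its speed; a pose out of reach is approached as far as the arm can. A call with a gripper value outside its range is refused whole. "grip" is the opening, from 0 (shut) to 1 (fully open), set as the call begins (left out, the last holds). The fingers move at their own pace and stop on an object; "squeeze" is the grip in N (left out, the last holds). Time passes only in rows, so rows that repeat a pose let the fingers close. It gives the time, the measured TCP pose, the force, the opening and the grip force at its end, in the units of the state.
- ctrl.get_obs(): the state, without advancing time (a new reading comes with each control period).
- ctrl.camera(name): name is "side" or "top" or "wrist"; returns the picture (420x560x3 uint8, red, green, blue); there is no depth.
- ctrl.camera_model(name): a dict with "intrinsics" (3x3 intrinsics, pixels), "k1" (the pictures are not rectified: a ray, as slopes to the right and down, at radius r is drawn at 1 + k1 r^2 times it, then the intrinsics apply), "R" (3x3) and "t" (3): a world point X has camera coordinates R X + t; the wrist camera has in their place "tool_from_camera" (4x4, takes a point from camera to tool coordinates, whose origin is the TCP and whose axes are the flange's). Camera axes: x right, y down, z forward; pixel columns grow to the right and rows downward; lengths in m; the calibration is good to about 2 mm. A picture is of the moment at which its call begins: read the wrist's pose just before it. camera_model takes no time and is no camera call.
- ctrl.hand_in(): hands the job in; it is judged then, once.
Trained networks look in the newest picture that a camera, given by its name, has taken for a name from the list of things; names that differ only in an ending like _2 or _b are one class to them, and where a whole thing is asked for, a point or a joint stands for the part that bears it (a point fixed in the world has none). Each returns a list of dicts, best first, with "confidence" (0 to 1); they miss things now and then, are a little off and sometimes report something else, mostly with a low value. They report only what shows in the picture. A call takes as long as a camera call. They do not tell look-alikes from the thing itself.
- ctrl.masks_of(query, camera): "pixels" (420x560 bool, what is visible of it) and "at" ([column, row] in pixels, amid what is visible of it).
- ctrl.place_of(query, camera): "at" ([column, row] in pixels: a listed point, or the origin of a listed thing).
The state is a dict: "time_s": time; "qpos": joint angles; "joint_vel": joint speeds; "tau": joint torques, N m; "ee_pos": TCP position; "eef_rot": TCP orientation; "force": force on the tool from outside, world axes, zero at the start; "moment": the same for the moment, N m; "grip_width": finger opening in m; "grip_force": force on a finger pad.
Only numpy, scipy, OpenCV 4.12 (cv2) and the standard library are available. Lean on these libraries where they do the work, as an engineer would, in place of code of your own. Each camera call takes 0.05 s, during which the arm holds its last target. There are 200 camera calls.

## Task

Clean the white plaster slab: with the wooden scraper block set down gently and then held down firmly on the plaster all the way (never dug in hard, and never using your fingers on the chips), wipe all five loose clay chips along the slab, from the end by the cork mat to the end by the blue scrap tray, so that they drop into the tray. Leave the drying bowl and the name tag on the slab, and the dish and the mug on the bench, as they are. Then hang the scraper by its handle on the steel hook of the rack, in front of the loop tool that already hangs there, without knocking that tool off, and let go.

Things in the scene. Friction and masses are not known exactly. Their poses are not given: they have to be found in the camera images.
- slab: white plaster slab fixed on the bench, 300 (x) x 340 (y) x 40 mm. Origin: centre of its underside. Hand-cast: its hard flat top, 40 mm up in the middle, slopes along y by an unknown amount, 1 to 4 mm high at one end and as much low at the other: feel for it. Chips lie on the -x part (centres x -105 to 20, y -92 to 92 mm), bowl and tag on the +x part (x over +58 mm)
- tray: blue open scrap tray fixed on the bench against one end of the slab (its +y or -y end: it varies), axes parallel to the slab's; outside 300 mm along x, 120 mm along y, rim 28 mm high (12 mm below the slab's top), walls and floor 3 mm. Origin: centre of its underside, 231 mm from the slab's centre; 1 mm gap to the slab's end
- mat: cork tool mat fixed on the bench at the other end of the slab, 200 mm along x, 110 mm along y, 4 mm thick. Origin: centre of its underside. The scraper stands on it at first
- scraper: beech scraper block, about 0.22 kg, upright on the mat. Foot 34 mm (x) x 130 mm (y) x 22 mm, its flat rubber sole (gives 1 mm per 20 N) wipes, a long side leading. End posts 12 mm thick, out to y = +-65 mm, carry an arched bar along y, 20 mm thick along x (grasp width), 18 mm high. Window under it: 106 mm long, 45 mm high at its middle, 38 mm by the posts. Origin: centre of its underside
- scraper_bar (a point): middle of the scraper's bar, half way up it: 76.5 mm above the foot's underside. The bar slopes down 10 degrees to both sides (5 mm lower at 40 mm along y), so on a hook it seats at its middle
- rack: beech rack fixed behind the slab: posts at y = +-210 mm, a cross board (460 mm along y, x -16 to 0, z 240 to 290 mm) and one steel hook at y = 0: a level rod 8 mm thick, axis at z = 270 mm, running from the board along -x (to the robot) to x = -126 mm, then turned up; tip at x = -133 mm, highest point z = 290 mm. Flat tools at y = +-205 mm. Origin: on the bench under the board's back face
- hook (a point): top of the hook's rod in the middle of its free part, where the scraper's bar should lie: rack x = -90 mm, z = 274 mm. The scraper fits from about 75 to 112 mm out from the rack's origin (its foot is 34 mm thick). Axes as the rack's
- loop_tool: clay loop tool, 45 g, hanging by its round steel loop (40 mm across) on the inner part of the hook, 40 to 50 mm out from the rack's origin; turned wooden handle 17 mm thick pointing down. Origin: lower end of the handle, 146 mm below the top of the hook's rod
- loop_top (a point): top of the loop tool's loop (its wire is 3.6 mm thick), 2 mm above the hook's rod
- chip0: loose chip of grey clay, roughly 32 x 26 mm and 7 mm thick, 11 g, at first lying flat on the slab. Origin: centre of its underside
- chip1: loose chip of grey clay, roughly 28 x 28 mm and 8 mm thick, 11 g, at first lying flat on the slab. Origin: centre of its underside
- chip2: loose chip of grey clay, roughly 36 x 28 mm and 6 mm thick, 11 g, at first lying flat on the slab. Origin: centre of its underside
- chip3: loose chip of grey clay, roughly 30 x 29 mm and 6 mm thick, 11 g, at first lying flat on the slab. Origin: centre of its underside
- chip4: loose chip of grey clay, roughly 26 x 24 mm and 8 mm thick, 11 g, at first lying flat on the slab. Origin: centre of its underside
- bowl: unfired grey clay bowl drying on the slab, 84 mm across, 46 mm high. Leave it. Origin: centre of its underside
- tag: grey clay name tag with round ends drying on the slab, 84 x 34 x 8 mm, on the +x part with the bowl. It is not a chip: leave it. Origin: centre of its underside
- dish: turquoise dish on the bench, 132 mm across, 34 mm high. Origin: centre of its underside
- mug: blue mug on the bench, 76 mm across, 85 mm high. Origin: centre of its underside
- tray_in (a point): centre of the tray's inner floor, 3 mm above the tray's origin
Not all that is in view belongs to the job. What is shaped like the scraper but pink or purple is not meant.

How it is judged:
By the outcome, as a careful person would: the job done as asked, in the order asked, and still so for the second after the job is handed in, with the robot touching nothing.
It also fails if it takes over 72 s, if anything falls off the work surface, if the arm or the gripper's body presses on something with over 40 N, if the wrist force passes 120 N, or if a joint passes its speed limit or range.

## Working session

There is one attempt and no reset: what is moved stays moved. The work goes in short steps, Python scripts to look and compute and a tool call to move; the robot and the scene stay as the last step left them, time stands still between calls to the robot, and variables do not carry over. Pictures are saved under pics/ and viewed, at most 10 in all, crops included, and the job is handed in when it is done.

Besides the shell and the picture viewer there is one more tool, called in YAML: its name, and indented under it one key for each argument. step_arm: Moves the arm, as the interface text tells. Its arguments: {"type":"object","properties":{"plan":{"type":"array","items":{"type":"array","items":{"type":"array","items":{"type":"number"}}}},"grip":{"type":"number"},"squeeze":{"type":"number"}},"required":["plan"]}

```bash
ls; mkdir -p pics
cat > h.py <<'E'
import numpy as np, cv2
from station import ctrl
from scipy.spatial.transform import Rotation as Rn
def cam(n):
    m=ctrl.camera_model(n)
    if 'R' in m: return m,np.array(m['R']),np.array(m['t'])
    o=ctrl.get_obs(); T=np.eye(4); T[:3,:3]=Rn.from_euler('xyz',o['eef_rot']).as_matrix(); T[:3,3]=o['ee_pos']
    C=np.linalg.inv(T@np.array(m['tool_from_camera'])); return m,C[:3,:3],C[:3,3]
def ray(n,px):
    m,R,t=cam(n); K=np.array(m['intrinsics']); d=np.linalg.solve(K,[px[0],px[1],1.])[:2]; u=d.copy()
    for _ in range(30): u=d/(1+m['k1']*(u@u))
    return -R.T@t, R.T@np.array([u[0],u[1],1.])
def at_z(n,px,z):
    o,d=ray(n,px); return o+d*(z-o[2])/d[2]
def tri(a,b):
    A=[];B=[]
    for n,px in (a,b):
        o,d=ray(n,px); d=d/np.linalg.norm(d); P=np.eye(3)-np.outer(d,d); A.append(P);B.append(P@o)
    return np.linalg.solve(sum(A),sum(B))
def proj(n,X):
    m,R,t=cam(n); c=R@np.array(X)+t; u=c[:2]/c[2]; u=u*(1+m['k1']*(u@u)); K=np.array(m['intrinsics']); return (K@[u[0],u[1],1])[:2]
def st():
    o=ctrl.get_obs(); print(round(o['time_s'],2),np.round(o['ee_pos'],4),np.round(o['eef_rot'],3),'F',np.round(o['force'],1),'M',np.round(o['moment'],2),o['grip_width'],o['grip_force'])
E
python3 - <<'E'
from h import *
st()
for n in ('top','side'):
    cv2.imwrite(f'pics/{n}0.png',ctrl.camera(n)[:,:,::-1])
    m=ctrl.camera_model(n); print(n,np.round(-np.array(m['R']).T@m['t'],3))
    for q in ['slab','tray','mat','scraper','scraper_bar','rack','hook','loop_top','loop_tool','chip0','bowl','tag','dish','mug']:
        r=ctrl.place_of(q,n); print(n,q,[(np.round(e['at'],1).tolist(),round(e['confidence'],2)) for e in r[:6]])
E
```

```text
pics
0.0 [ 0.1827 -0.5185  0.2049] [-3.14  -0.     0.339] F [-0.8 -0.9 -0.4] M [-0.05  0.01 -0.01] 0.09426015586670619 0.0
top [0.221 0.02  1.609]
top slab [([289.5, 223.1], 0.78), ([292.3, 243.5], 0.25)]
top tray [([277.8, 221.7], 0.73), ([363.4, 221.6], 0.72)]
top mat [([288.5, 220.2], 0.71)]
top scraper [([190.0, 299.7], 0.85), ([158.8, 176.9], 0.77), ([215.9, 217.3], 0.69), ([352.8, 299.8], 0.69)]
top scraper_bar [([215.5, 214.9], 0.91), ([152.2, 168.2], 0.9), ([185.6, 296.7], 0.59), ([359.6, 300.1], 0.51), ([365.0, 221.4], 0.46), ([277.9, 133.7], 0.26)]
top rack []
top hook [([279.2, 145.3], 0.69)]
top loop_top [([280.2, 132.4], 0.61)]
top loop_tool [([215.9, 219.1], 0.59), ([279.5, 148.8], 0.52)]
top chip0 [([279.0, 222.1], 0.64), ([301.9, 229.1], 0.61), ([261.7, 188.5], 0.55), ([318.6, 241.5], 0.54), ([258.4, 238.8], 0.4), ([291.9, 245.8], 0.38)]
top bowl [([318.5, 188.2], 0.86)]
top tag [([259.5, 190.1], 0.63), ([216.8, 212.9], 0.17)]
top dish [([154.0, 235.4], 0.92)]
top mug [([422.2, 236.2], 0.84)]
side [0.263 0.691 1.007]
side slab [([276.1, 248.5], 0.74), ([288.3, 235.0], 0.71), ([271.8, 249.4], 0.69)]
side tray [([299.2, 200.6], 0.85)]
side mat [([235.6, 314.2], 0.96)]
side scraper [([374.1, 232.9], 0.89), ([142.9, 354.3], 0.88), ([311.1, 379.2], 0.66)]
side scraper_bar [([311.4, 364.0], 0.89), ([231.2, 295.6], 0.79), ([375.0, 215.0], 0.77), ([136.7, 335.2], 0.56)]
side rack []
side hook [([215.3, 174.5], 0.77), ([271.0, 252.2], 0.3)]
side loop_top [([235.6, 309.4], 0.55), ([200.0, 168.3], 0.48)]
side loop_tool [([203.3, 201.7], 0.76), ([278.7, 272.7], 0.6)]
side chip0 [([281.0, 275.1], 0.6), ([296.2, 249.0], 0.59), ([307.3, 232.3], 0.59), ([289.6, 235.3], 0.54), ([269.9, 250.7], 0.51)]
side bowl [([255.9, 208.1], 0.96), ([234.2, 305.7], 0.42)]
side tag [([229.2, 253.2], 0.76)]
side dish [([211.0, 393.2], 0.63)]
side mug [([282.6, 274.2], 0.75), ([331.2, 169.5], 0.66)]
```

Run:
```python
import cv2
a=cv2.imread('pics/top0.png')[90:350,110:470]; cv2.imwrite('pics/top0c.png',cv2.resize(a,(800,578),interpolation=cv2.INTER_CUBIC))
a=cv2.imread('pics/side0.png')[130:420,100:420]; cv2.imwrite('pics/side0c.png',cv2.resize(a,(660,598),interpolation=cv2.INTER_CUBIC))
```

```text
(no output)
```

View pics/top0c.png

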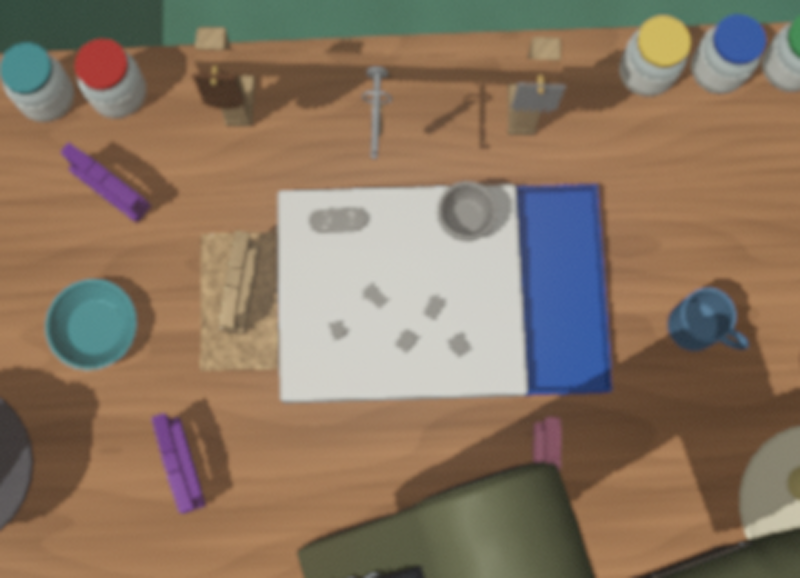

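View pics/side0c.png

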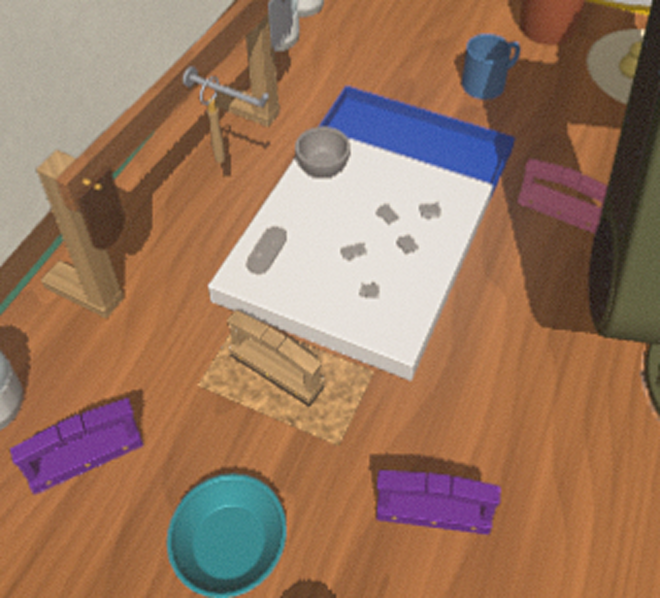

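The top view shows the arm at the bottom. The scraper look-alikes are purple at top pixels (157,172) and (190,299), pink at (356,290), and beech on the mat at (216,215). I choose the beech one. The tray is on the -y side, the mat on +y, five chips are spread between top (262,238) and (317,245), the tag is at (262,189) and the bowl at (320,185).

Run:
```python
from h import *
img=cv2.imread('pics/top0.png'); hsv=cv2.cvtColor(img,cv2.COLOR_BGR2HSV)
w=((hsv[...,2]>185)&(hsv[...,1]<30)).astype(np.uint8)
w[:160]=0;w[280:]=0;w[:,:225]=0;w[:,360:]=0
c=max(cv2.findContours(w,0,2)[0],key=cv2.contourArea); 
P=np.array([at_z('top',p[0],0.04)[:2] for p in cv2.convexHull(c)],np.float32)
r=cv2.minAreaRect(P); print('slab rect',r, cv2.boxPoints(r).round(4).tolist())
b=((hsv[...,0]>105)&(hsv[...,0]<120)&(hsv[...,1]>150)).astype(np.uint8); b[:,:335]=0;b[:,390:]=0;b[280:]=0;b[:150]=0
c=max(cv2.findContours(b,0,2)[0],key=cv2.contourArea)
P=np.array([at_z('top',p[0],0.028)[:2] for p in cv2.convexHull(c)],np.float32); r=cv2.minAreaRect(P); print('tray',r)
# side slab check
for n in('top','side'):
  ctrl.camera(n)
  for q in('chip0','tag','bowl','mat'):
    for e in ctrl.masks_of(q,n)[:7]:
        z={'chip0':.047,'tag':.048,'bowl':.07,'mat':.004}[q]
        cc=cv2.findContours(e['pixels'].astype(np.uint8),0,2)[0]; P=np.vstack([[at_z(n,p[0],z)[:2] for p in k] for k in cc]).astype(np.float32)
        if e['confidence']>.3: print(n,q,round(e['confidence'],2),np.round(e['at'],0),at_z(n,e['at'],z).round(3)[:2],P.min(0).round(3),P.max(0).round(3), np.round(cv2.minAreaRect(P)[2],0))
# scraper pose
print('bar',tri(('top',(215.5,214.9)),('side',(231.2,295.6))).round(4))
print('bar z fixed top',at_z('top',(215.5,214.9),.0805).round(4),'side',at_z('side',(231.2,295.6),.0805).round(4))
e=[e for e in ctrl.masks_of('scraper','side')]
ctrl.camera('top')
for e in ctrl.masks_of('scraper','top')+ctrl.masks_of('scraper_bar','top'):
    if abs(e['at'][0]-216)<12 and abs(e['at'][1]-216)<12:
        cc=np.vstack(cv2.findContours(e['pixels'].astype(np.uint8),0,2)[0])
        P=np.array([at_z('top',p[0],.05)[:2] for p in cc],np.float32); print('scr',e['confidence'],cv2.minAreaRect(P))
# hook
print('hook',tri(('top',(279.2,145.3)),('side',(215.3,174.5))).round(4),'looptop',tri(('top',(280.2,132.4)),('side',(200.,168.3))).round(4))
for n in ('top','side'): print(at_z(n,{'top':(279.2,145.3),'side':(215.3,174.5)}[n],.274).round(4))
```

```text
slab rect ((0.5439414978027344, -0.009680613875389099), (0.33530765771865845, 0.29770398139953613), 89.22962188720703) [[0.3928000032901764, -0.1753000020980835], [0.690500020980835, -0.179299995303154], [0.6949999928474426, 0.15600000321865082], [0.39739999175071716, 0.1599999964237213]]
tray ((0.5372762084007263, -0.2520022988319397), (0.10549663752317429, 0.2894635796546936), 85.29542541503906)
top chip0 0.63 [291. 245.] [ 0.464 -0.01 ] [ 0.458 -0.027] [ 0.483 -0.005] 43.0
top chip0 0.62 [304. 230.] [ 0.51  -0.054] [ 0.5  -0.07] [ 0.532 -0.044] 61.0
top chip0 0.57 [318. 245.] [ 0.462 -0.093] [ 0.452 -0.1  ] [ 0.474 -0.079] 87.0
top tag 0.61 [259. 188.] [0.65 0.08] [0.63  0.034] [0.668 0.113] 2.0
top bowl 0.92 [318. 184.] [ 0.648 -0.105] [ 0.606 -0.15 ] [ 0.688 -0.071] 87.0
top mat 0.64 [222. 227.] [0.538 0.204] [0.446 0.164] [0.647 0.276] 89.0
side chip0 0.61 [273. 253.] [0.527 0.033] [0.524 0.019] [0.548 0.044] 46.0
side chip0 0.52 [278. 273.] [0.488 0.09 ] [0.477 0.069] [0.503 0.094] 23.0
side chip0 0.48 [299. 247.] [ 0.465 -0.016] [ 0.459 -0.022] [0.483 0.004] 24.0
side tag 0.57 [228. 251.] [0.649 0.079] [0.628 0.035] [0.666 0.12 ] 89.0
side bowl 0.89 [257. 203.] [ 0.642 -0.11 ] [ 0.606 -0.155] [ 0.691 -0.055] 24.0
side mat 0.69 [254. 323.] [0.497 0.232] [0.446 0.169] [0.647 0.278] 90.0
bar [0.566  0.217  0.0701]
bar z fixed top [0.562  0.2153 0.0805] side [0.5643 0.2223 0.0805]
scr 0.89 ((0.5638712644577026, 0.21278417110443115), (0.04029597342014313, 0.1438203901052475), 79.64224243164062)
scr 0.85 ((0.5632635951042175, 0.21285298466682434), (0.0402260385453701, 0.14508290588855743), 79.9317398071289)
hook [0.7064 0.0125 0.2702] looptop [0.7484 0.0093 0.2719]
[0.7069 0.0129 0.274 ]
[0.7021 0.0161 0.274 ]
```

step_arm:
  plan:
    - [[0.8,-0.8,0,0,0,0],[1.7,-1.6,0,0,0,0],[2.6,-2.5,0,0,0,0],[3.5,-3.3,0,0,0,0],[4.4,-4.2,0,0,0,0],[5.3,-5.0,0,0,0,0],[6.2,-5.8,0,0,0,0],[7.0,-6.6,0,0,0,0]]
  grip: 0.7

```text
time_s: 2.87
ee_pos: [0.3156, -0.2605, 0.2057]
eef_rot: [3.141, -0.0, 0.339]
force: [1.3, 0.5, -0.0]
grip_width: 0.0656
grip_force: 0.0
```

step_arm:
  plan:
    - [[0.9,-0.8,0,0,0,0],[1.7,-1.6,0,0,0,0],[2.6,-2.5,0,0,0,0],[3.5,-3.3,0,0,0,0],[4.4,-4.2,0,0,0,0],[5.3,-5.0,0,0,0,0],[6.2,-5.8,0,0,0,0],[7.0,-6.6,0,0,0,0]]

```text
time_s: 3.53
ee_pos: [0.448, -0.0037, 0.2056]
eef_rot: [3.141, -0.0, 0.339]
force: [0.6, -0.3, -0.3]
grip_width: 0.0662
grip_force: 0.0
```

step_arm:
  plan:
    - [[0.8,-0.8,0,0,0,0.7],[1.7,-1.6,0,0,0,1.5],[2.6,-2.5,0,0,0,2.3],[3.5,-3.3,0,0,0,3.1],[4.3,-4.1,0,0,0,3.9],[5.0,-4.8,0,0,0,4.5],[5.5,-5.2,0,0,0,4.9],[5.5,-5.2,0,0,0,4.9]]

```text
time_s: 4.2
ee_pos: [0.5518, 0.1991, 0.2047]
eef_rot: [-3.141, 0.001, -0.174]
force: [-0.9, -0.8, -0.7]
grip_width: 0.066
grip_force: 0.0
```

```bash
cat >> h.py <<'E'
def to(p,yaw=None,pos=None,rot=None):
    "shift/turn in move units from (measured) pose to world point p"
    o=ctrl.get_obs(); R=Rn.from_euler('xyz',o['eef_rot'] if rot is None else rot); pos=o['ee_pos'] if pos is None else pos
    d=R.inv().apply(np.array(p)-pos)/.03; w=[0,0,0]
    if yaw is not None: w=np.degrees((R.inv()*Rn.from_euler('xyz',[np.pi,0,yaw])).as_rotvec())/6
    print('move',np.round(d,2),np.round(w,2))
E
python3 - <<'E'
from h import *
st()
img=ctrl.camera('wrist'); cv2.imwrite('pics/w1.png',img[:,:,::-1])
for q in('scraper_bar','scraper'):
  for e in ctrl.place_of(q,'wrist')[:3]: print(q,np.round(e['at'],1),round(e['confidence'],2),at_z('wrist',e['at'],.0805 if q=='scraper_bar' else .004).round(4))
for e in ctrl.masks_of('scraper','wrist')[:2]:
    cc=np.vstack(cv2.findContours(e['pixels'].astype(np.uint8),0,2)[0]); P=np.array([at_z('wrist',p[0],.0805)[:2] for p in cc],np.float32); print(e['confidence'],cv2.minAreaRect(P))
to([.563,.217,.0615],-.17)
# chips, refined from top now
a=ctrl.camera('top'); h=cv2.cvtColor(a,cv2.COLOR_RGB2HSV); ids=((h[...,2]<170)).astype(np.uint8); ids[:,:238]=0; ids[:,342:]=0; ids[:200]=0; ids[:, :][262:]=0
n,l,s,c=cv2.connectedComponentsWithStats(ids)
for i in range(1,n):
    if s[i,4]>15: 
        P=np.array([at_z('top',(u,v),.045)[:2] for v,u in np.argwhere(l==i)]); print(s[i,4],P.mean(0).round(3),P.min(0).round(3),P.max(0).round(3))
E
```

```text
4.2 [0.5518 0.1991 0.2047] [-3.141e+00  1.000e-03 -1.740e-01] F [-0.9 -0.8 -0.7] M [0.   0.04 0.05] 0.06603572959190604 0.0
scraper_bar [251.3 195.9] 0.7 [0.5642 0.2167 0.0805]
scraper [29.8 52.4] 0.93 [0.7213 0.4046 0.004 ]
scraper [224.7 390.7] 0.84 [0.3141 0.3034 0.004 ]
scraper [254.5 182.2] 0.77 [0.5622 0.2184 0.004 ]
0.92 ((0.3765099346637726, 0.29799482226371765), (0.09832962602376938, 0.06522654742002487), 16.247234344482422)
0.72 ((0.6905717849731445, 0.3545073866844177), (0.07900938391685486, 0.038450732827186584), 49.630760192871094)
move [ 0.28 -0.78  4.8 ] [ 0.    0.   -0.04]
578 [0.49  0.134] [0.42  0.095] [0.615 0.153]
34 [0.605 0.049] [0.598 0.029] [0.611 0.061]
1903 [ 0.523 -0.118] [ 0.409 -0.175] [ 0.607 -0.027]
42 [0.537 0.026] [0.526 0.014] [0.549 0.038]
35 [0.491 0.077] [0.481 0.068] [0.5   0.086]
49 [ 0.472 -0.018] [ 0.462 -0.03 ] [ 0.484 -0.005]
```

View pics/w1.png

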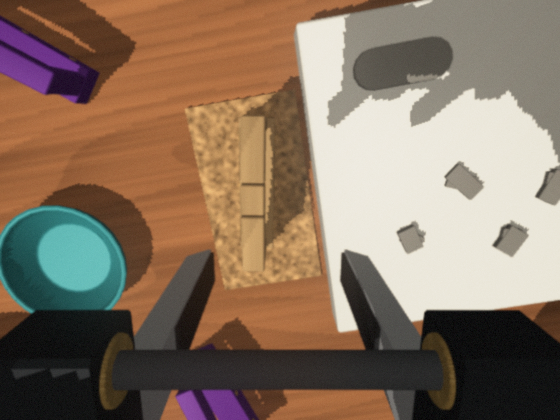

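The wrist view shows the beech bar on the mat from (253,117) to (253,270), middle about (253,200), parallel to the fingers. Triangulated centre is (0.564, 0.217), and its height matches. I'll go down and grasp.

step_arm:
  plan:
    - [[0.29,-0.65,0.6,0,0,0],[0.29,-0.65,1.6,0,0,0],[0.29,-0.65,2.6,0,0,0],[0.29,-0.65,3.5,0,0,0],[0.29,-0.65,4.2,0,0,0],[0.29,-0.65,4.6,0,0,0],[0.29,-0.65,4.77,0,0,0],[0.29,-0.65,4.77,0,0,0]]

```text
time_s: 5.12
ee_pos: [0.5629, 0.2136, 0.0622]
eef_rot: [3.141, 0.001, -0.175]
force: [0.3, -0.8, 0.4]
grip_width: 0.0658
grip_force: 0.0
```

step_arm:
  plan:
    - [[0,0,0,0,0,0],[0,0,0,0,0,0],[0,0,0,0,0,0],[0,0,0,0,0,0],[0,0,0,0,0,0],[0,0,0,0,0,0],[0,0,0,0,0,0],[0,0,0,0,0,0]]
  grip: 0
  squeeze: 20

```text
time_s: 5.78
ee_pos: [0.5631, 0.2141, 0.0624]
eef_rot: [-3.141, -0.0, -0.174]
force: [0.5, 0.4, -0.6]
grip_width: 0.0201
grip_force: 20.0
```

step_arm:
  plan:
    - [[0,0,0,0,0,0],[0,0,0,0,0,0],[0,0,0,0,0,0],[0,0,0,0,0,0]]
  squeeze: 60

```text
time_s: 6.12
ee_pos: [0.563, 0.214, 0.0623]
eef_rot: [3.142, -0.0, -0.174]
force: [-0.2, 0.7, -0.5]
grip_width: 0.0197
grip_force: 60.0
```

Run:
```python
from h import *
st()
```

```text
6.12 [0.563  0.214  0.0623] [ 3.142 -0.    -0.174] F [-0.2  0.7 -0.5] M [ 0.1  -0.02 -0.01] 0.01967852921117354 59.95728850364685
```

step_arm:
  plan:
    - [[0,0,-0.3,0,0,0],[0,0,-1.0,0,0,0],[0,0,-1.8,0,0,0],[-0.2,0.4,-2.26,0,0,-0.3],[-0.6,1.1,-2.26,0,0,-0.8],[-1.1,2.0,-2.26,0,0,-1.3],[-1.4,2.6,-2.26,0,0,-1.54],[-1.53,2.84,-2.26,0,0,-1.54]]

```text
time_s: 6.78
ee_pos: [0.5017, 0.1365, 0.1307]
eef_rot: [3.141, 0.0, -0.013]
force: [0.3, -0.0, -3.6]
grip_width: 0.0198
grip_force: 60.0
```

step_arm:
  plan:
    - [[0,0,0,0,0,0],[0,0,0,0,0,0],[0,0,0,0,0,0]]

```text
time_s: 7.03
ee_pos: [0.5037, 0.1388, 0.1303]
eef_rot: [-3.141, -0.0, -0.013]
force: [1.7, 0.1, -2.4]
grip_width: 0.0196
grip_force: 60.0
```

Run:
```python
from h import *
st()
cv2.imwrite('pics/s2.png',cv2.resize(ctrl.camera('side')[150:350,170:400],(690,600),interpolation=2)[:,:,::-1])
st(); to([.503,.138,.1063],-.0134)
```

```text
7.03 [0.5037 0.1388 0.1303] [-3.141 -0.    -0.013] F [ 1.7  0.1 -2.4] M [-0.   -0.04  0.02] 0.01959525632097888 59.95567739009857
7.08 [0.5036 0.1388 0.1301] [-3.141 -0.    -0.013] F [ 0.2 -1.  -2.4] M [ 0.06 -0.   -0.01] 0.01953631682107074 59.95562195777893
move [-0.02  0.03  0.79] [-0. -0.  0.]
```

View pics/s2.png

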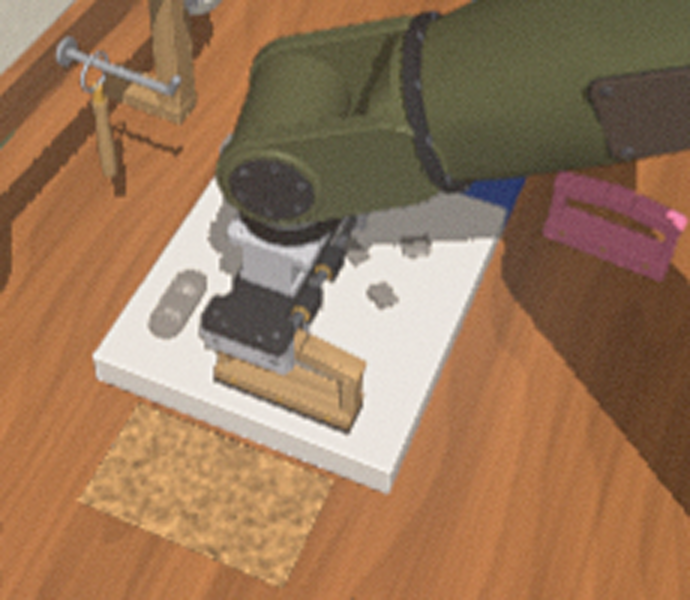

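step_arm:
  plan:
    - [[-0.02,0.03,0.3,0,0,0],[-0.02,0.03,0.6,0,0,0],[-0.02,0.03,0.75,0,0,0],[-0.02,0.03,0.82,0,0,0],[-0.02,0.03,0.86,0,0,0],[-0.02,0.03,0.88,0,0,0],[-0.02,0.03,0.88,0,0,0]]

```text
time_s: 7.67
ee_pos: [0.5026, 0.1372, 0.1038]
eef_rot: [-3.142, -0.0, -0.013]
force: [-1.0, -0.4, -2.4]
grip_width: 0.0196
grip_force: 60.0
```

step_arm:
  plan:
    - [[0,0,0.02,0,0,0],[0,0,0.04,0,0,0],[0,0,0.05,0,0,0],[0,0,0.05,0,0,0]]

```text
time_s: 8.0
ee_pos: [0.5024, 0.1372, 0.1023]
eef_rot: [-3.142, -0.0, -0.013]
force: [0.6, -0.3, -2.4]
grip_width: 0.0199
grip_force: 60.0
```

step_arm:
  plan:
    - [[0,0,0.02,0,0,0],[0,0,0.03,0,0,0],[0,0,0.03,0,0,0]]

```text
time_s: 8.25
ee_pos: [0.5024, 0.1371, 0.1013]
eef_rot: [3.142, 0.0, -0.013]
force: [-0.6, -0.0, -2.7]
grip_width: 0.0195
grip_force: 60.0
```

step_arm:
  plan:
    - [[0,0,0.01,0,0,0],[0,0,0.02,0,0,0],[0,0,0.025,0,0,0]]

```text
time_s: 8.5
ee_pos: [0.5024, 0.1372, 0.1005]
eef_rot: [3.142, 0.0, -0.013]
force: [1.0, -0.5, -2.1]
grip_width: 0.0196
grip_force: 60.0
```

step_arm:
  plan:
    - [[0,0,0.01,0,0,0],[0,0,0.02,0,0,0],[0,0,0.02,0,0,0]]

```text
time_s: 8.75
ee_pos: [0.5025, 0.1372, 0.1002]
eef_rot: [-3.142, -0.0, -0.013]
force: [-0.3, 0.1, -0.3]
grip_width: 0.0198
grip_force: 60.0
```

step_arm:
  plan:
    - [[0,0,0.01,0,0,0],[0,0,0.02,0,0,0],[0,0,0.02,0,0,0]]

```text
time_s: 9.0
ee_pos: [0.5027, 0.1373, 0.0998]
eef_rot: [-3.141, -0.001, -0.013]
force: [-1.2, -0.1, 5.8]
grip_width: 0.0195
grip_force: 60.0
```

step_arm:
  plan:
    - [[0,0,0,0.05,0,0],[0,0,0.01,0.1,0,0],[0,0,0.015,0.105,0,0],[0,0,0.015,0.105,0,0]]

```text
time_s: 9.33
ee_pos: [0.5027, 0.137, 0.0997]
eef_rot: [-3.131, -0.001, -0.013]
force: [-3.8, -1.7, 8.3]
grip_width: 0.0197
grip_force: 60.0
```

Run:
```python
from h import *
st()
```

```text
9.33 [0.5027 0.137  0.0997] [-3.131e+00 -1.000e-03 -1.300e-02] F [-3.8 -1.7  8.3] M [-0.58  0.62 -0.03] 0.019695737619534866 59.95428800582886
```

step_arm:
  plan:
    - [[0,0,0.01,0,0,0],[0,0,0.015,0,0,0],[0,0.1,0.015,0,0,0],[0,0.25,0.015,0,0,0],[0,0.4,0.015,0,0,0]]

```text
time_s: 9.75
ee_pos: [0.5032, 0.1264, 0.0998]
eef_rot: [-3.128, -0.003, -0.013]
force: [0.6, 8.8, 9.9]
grip_width: 0.0193
grip_force: 60.0
```

Run:
```python
from h import *
st()
```

```text
9.75 [0.5032 0.1264 0.0998] [-3.128e+00 -3.000e-03 -1.300e-02] F [0.6 8.8 9.9] M [2.1  0.1  0.05] 0.019310739073716703 59.95957374572754
```

step_arm:
  plan:
    - [[0,0.15,0.005,0,0,0],[0,0.3,0.01,0,0,0],[0,0.45,0.01,0,0,0],[0,0.6,0.01,0,0,0],[0,0.75,0.01,0,0,0],[0,0.9,0.01,0,0,0]]

```text
time_s: 10.25
ee_pos: [0.5031, 0.0994, 0.0993]
eef_rot: [-3.128, -0.004, -0.013]
force: [0.5, 9.8, 11.4]
grip_width: 0.0198
grip_force: 60.0
```

step_arm:
  plan:
    - [[0,0.17,0.005,0,0,0],[0,0.34,0.005,0,0,0],[0,0.51,0.005,0,0,0],[0,0.68,0.005,0,0,0],[0,0.85,0.005,0,0,0],[0,1.02,0.005,0,0,0],[0,1.19,0.005,0,0,0],[0,1.36,0.005,0,0,0]]

```text
time_s: 10.92
ee_pos: [0.5026, 0.0585, 0.0987]
eef_rot: [-3.128, -0.004, -0.013]
force: [0.5, 10.1, 11.3]
grip_width: 0.0195
grip_force: 60.0
```

Run:
```python
from h import *
st()
cv2.imwrite('pics/s3.png',cv2.resize(ctrl.camera('side')[150:350,170:400],(690,600),interpolation=2)[:,:,::-1])
```

```text
10.92 [0.5026 0.0585 0.0987] [-3.128 -0.004 -0.013] F [ 0.5 10.1 11.3] M [2.43 0.03 0.04] 0.019497063471826965 59.96115803718567
```

View pics/s3.png

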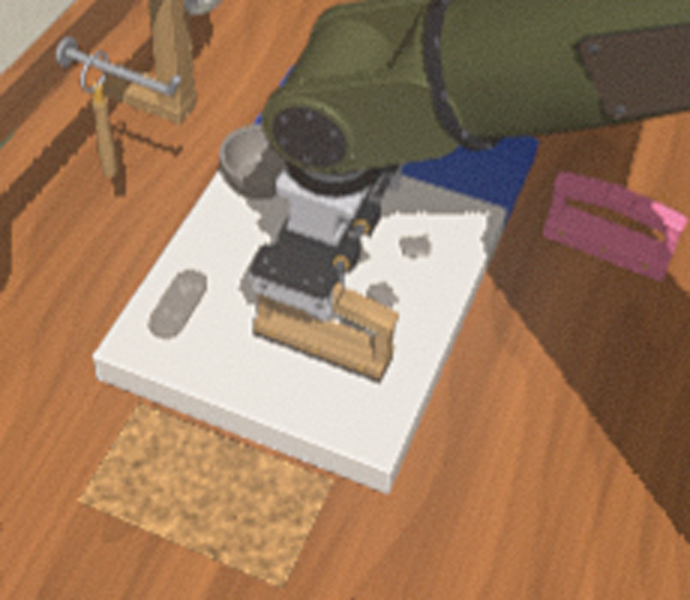

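The slab behind the scraper is clean and the sole sits flat. I'll continue.

step_arm:
  plan:
    - [[0,0.17,0.005,0,0,0],[0,0.34,0.005,0,0,0],[0,0.51,0.005,0,0,0],[0,0.68,0.005,0,0,0],[0,0.85,0.005,0,0,0],[0,1.02,0.005,0,0,0],[0,1.19,0.005,0,0,0],[0,1.36,0.005,0,0,0]]

```text
time_s: 11.63
ee_pos: [0.5021, 0.0177, 0.0982]
eef_rot: [-3.128, -0.004, -0.013]
force: [-0.2, 10.3, 13.1]
grip_width: 0.0196
grip_force: 60.0
```

step_arm:
  plan:
    - [[0,0.17,0,0,0,0],[0,0.34,0,0,0,0],[0,0.51,0,0,0,0],[0,0.68,0,0,0,0],[0,0.85,0,0,0,0],[0,1.02,0,0,0,0],[0,1.19,0,0,0,0],[0,1.36,0,0,0,0]]

```text
time_s: 12.3
ee_pos: [0.5015, -0.0232, 0.0976]
eef_rot: [-3.128, -0.003, -0.013]
force: [0.4, 11.6, 13.3]
grip_width: 0.0196
grip_force: 60.0
```

step_arm:
  plan:
    - [[0,0.17,0,0,0,0],[0,0.34,0,0,0,0],[0,0.51,0,0,0,0],[0,0.68,0,0,0,0],[0,0.85,0,0,0,0],[0,1.02,0,0,0,0],[0,1.19,0,0,0,0],[0,1.36,0,0,0,0]]

```text
time_s: 12.97
ee_pos: [0.5009, -0.064, 0.097]
eef_rot: [-3.129, -0.003, -0.013]
force: [-0.1, 10.2, 12.5]
grip_width: 0.0194
grip_force: 60.0
```

step_arm:
  plan:
    - [[0,0.17,0.003,0,0,0],[0,0.34,0.003,0,0,0],[0,0.51,0.003,0,0,0],[0,0.68,0.003,0,0,0],[0,0.85,0.003,0,0,0],[0,1.02,0.003,0,0,0],[0,1.19,0.003,0,0,0],[0,1.36,0.003,0,0,0]]

```text
time_s: 13.63
ee_pos: [0.5002, -0.1048, 0.0964]
eef_rot: [-3.129, -0.003, -0.013]
force: [1.0, 11.0, 12.8]
grip_width: 0.0194
grip_force: 60.0
```

step_arm:
  plan:
    - [[0,0.17,0,0,0,0],[0,0.34,0,0,0,0],[0,0.51,0,0,0,0],[0,0.68,0,0,0,0],[0,0.85,0,0,0,0],[0,1.02,0,0,0,0],[0,1.19,0,0,0,0],[0,1.36,0,0,0,0]]

```text
time_s: 14.3
ee_pos: [0.4996, -0.1457, 0.0959]
eef_rot: [-3.129, -0.002, -0.013]
force: [1.3, 10.9, 13.3]
grip_width: 0.0194
grip_force: 60.0
```

Run:
```python
from h import *
st()
a=cv2.resize(ctrl.camera('side')[140:340,190:390],(400,400),interpolation=2); b=cv2.resize(ctrl.camera('wrist'),(400,300)); b=np.vstack([b,np.zeros((100,400,3),np.uint8)])
cv2.imwrite('pics/s4.png',np.hstack([a,b])[:,:,::-1])
```

```text
14.3 [ 0.4996 -0.1457  0.0959] [-3.129e+00 -2.000e-03 -1.300e-02] F [ 1.3 10.9 13.3] M [ 2.63 -0.01 -0.01] 0.0193771008184145 59.964006543159485
```

View pics/s4.png

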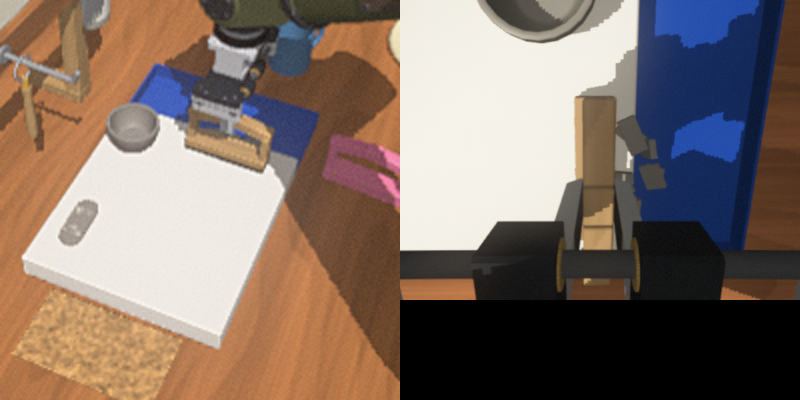

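step_arm:
  plan:
    - [[0,0.17,0,0,0,0],[0,0.34,0,0,0,0],[0,0.51,0,0,0,0],[0,0.68,0,0,0,0],[0,0.8,0,0,0,0],[0,0.84,0,0,0,0],[0,0.84,0,0,0,0]]

```text
time_s: 14.98
ee_pos: [0.4992, -0.1713, 0.0954]
eef_rot: [-3.13, -0.002, -0.013]
force: [0.7, 7.1, 9.9]
grip_width: 0.0198
grip_force: 60.0
```

Run:
```python
from h import *
st()
a=cv2.resize(ctrl.camera('side')[160:260,260:360],(400,400),interpolation=2); b=cv2.resize(ctrl.camera('wrist')[100:380,180:460],(400,400))
cv2.imwrite('pics/s5.png',np.hstack([a,b])[:,:,::-1])
```

```text
14.98 [ 0.4992 -0.1713  0.0954] [-3.13e+00 -2.00e-03 -1.30e-02] F [0.7 7.1 9.9] M [ 1.74  0.01 -0.02] 0.019774035253344504 59.96096312999725
```

View pics/s5.png

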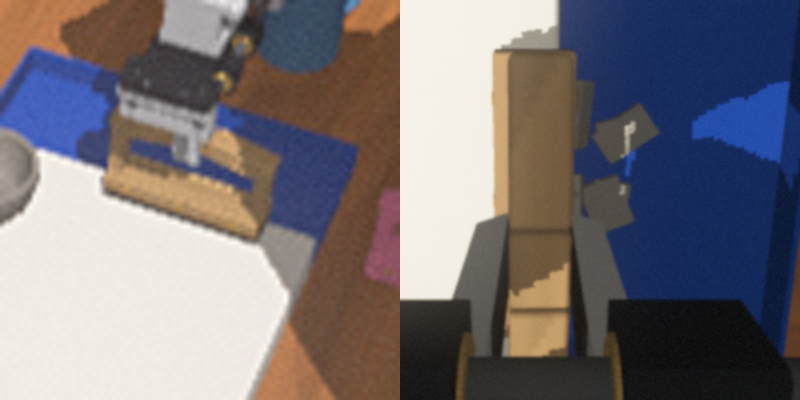

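step_arm:
  plan:
    - [[0,0.15,0,0,0,0],[0,0.3,-0.01,0,0,0],[0,0.45,-0.02,0,0,0],[0,0.5,-0.1,0,0,0],[0,0.5,-0.5,0,0,0],[0,0.5,-1.2,0,0,0],[0,0.5,-1.8,0,0,0],[0,0.5,-1.8,0,0,0]]

```text
time_s: 15.75
ee_pos: [0.4993, -0.1882, 0.1512]
eef_rot: [-3.133, -0.004, -0.013]
force: [0.7, 0.0, -2.0]
grip_width: 0.0193
grip_force: 60.0
```

Run:
```python
from h import *
st()
ctrl.camera('wrist')
for e in ctrl.masks_of('chip0','wrist'): print(round(e['confidence'],2),np.round(e['at']),at_z('wrist',e['at'],.006).round(3))
a=cv2.resize(ctrl.camera('side')[140:280,230:370],(400,400),interpolation=2); b=cv2.resize(ctrl.camera('wrist')[40:420,180:560],(400,400))
cv2.imwrite('pics/s6.png',np.hstack([a,b])[:,:,::-1])
```

```text
15.75 [ 0.4993 -0.1882  0.1512] [-3.133 -0.004 -0.013] F [ 0.7  0.  -2. ] M [-0.01 -0.06  0.03] 0.01930595744059895 59.956276416778564
0.8 [311. 180.] [ 0.518 -0.216  0.006]
0.5 [303. 222.] [ 0.479 -0.208  0.006]
```

View pics/s6.png

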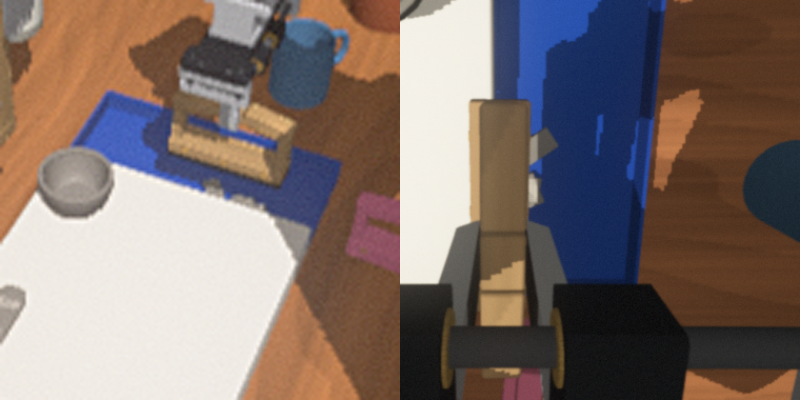

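A couple of chips seem to sit near the slab's edge. I'll move the scraper away and inspect.

step_arm:
  plan:
    - [[0,-0.6,0,0,0,0],[0,-1.4,0,0,0,0],[0,-2.3,0,0,0,0],[0,-3.3,0,0,0,0],[0,-4.3,0,0,0,0],[0,-5.2,0,0,0,0],[0,-5.8,0,0,0,0],[0,-6.0,0,0,0,0]]

```text
time_s: 16.62
ee_pos: [0.4999, -0.0052, 0.149]
eef_rot: [-3.13, 0.002, -0.011]
force: [1.0, 0.1, -3.2]
grip_width: 0.0194
grip_force: 60.0
```

Run:
```python
from h import *
st()
A=ctrl.camera('side'); T=ctrl.camera('top')
for n in('top','side'):
  for e in ctrl.masks_of('chip0',n): print(n,round(e['confidence'],2),np.round(e['at']),at_z(n,e['at'],.042).round(3),at_z(n,e['at'],.008).round(3))
a=cv2.resize(A[150:250,260:360],(400,400),interpolation=2); b=cv2.resize(T[170:270,310:410],(400,400),interpolation=2)
cv2.imwrite('pics/s7.png',np.hstack([a,b])[:,:,::-1])
```

```text
16.62 [ 0.4999 -0.0052  0.149 ] [-3.13e+00  2.00e-03 -1.10e-02] F [ 1.   0.1 -3.2] M [ 0.01 -0.    0.02] 0.019362430251175674 59.95540738105774
top 0.59 [352. 230.] [ 0.504 -0.202  0.042] [ 0.51  -0.207  0.008]
side 0.59 [269. 261.] [0.53  0.06  0.042] [0.54  0.038 0.008]
```

View pics/s7.png

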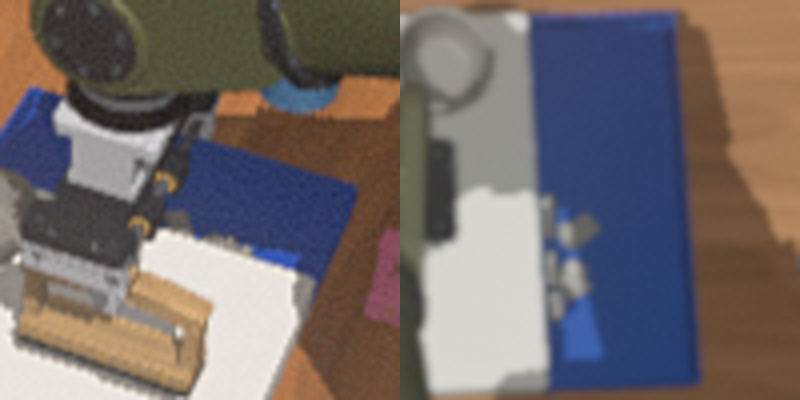

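All five chips are past the slab's edge in the top view (crop cols 545-590, edge at 540), inside the tray by its inner wall, and the slab is clear. Next I set the scraper down on the slab to regrasp it off its middle, so the fingers clear the hook.

step_arm:
  plan:
    - [[0,0,0.3,0,0,0],[0,0,0.8,0,0,0],[0,0,1.3,0,0,0],[0,0,1.5,0,0,0],[0,0,1.6,0,0,0],[0,0,1.65,0,0,0],[0,0,1.67,0,0,0],[0,0,1.67,0,0,0]]

```text
time_s: 17.48
ee_pos: [0.5008, -0.007, 0.1005]
eef_rot: [-3.131, -0.001, -0.013]
force: [-0.0, 0.0, -3.4]
grip_width: 0.0197
grip_force: 60.0
```

Run:
```python
from h import *
st()
im=cv2.imread('pics/top0.png').astype(int)
# rack posts tops and hook: board edges
for px,z in [((205,107),.29),((355.7,111),.29),((279.2,121.5),.274),((278.75,159.75),.288)]: print('top',px,at_z('top',px,z).round(4))
# side hook tip: crop (264,100)->; root (189,75)
for px,z in [((100+264/2.0625,130+98/2.0625),.288),((100+189/2.0625,130+75/2.0625),.272)]: print('side',np.round(px,1),at_z('side',px,z).round(4))
H=[]
for k in range(2):
    for n in('top','side'):
        ctrl.camera(n)
        for q in('hook','loop_top'):
            for e in ctrl.place_of(q,n)[:1]: print(n,q,np.round(e['at'],1),round(e['confidence'],2),at_z(n,e['at'],.274 if q=='hook' else .276).round(4))
g=im.astype(np.uint8)[115:165,265:295]; gg=cv2.cvtColor(g,cv2.COLOR_BGR2HSV)
for r in range(0,50,4): 
    c=np.where((gg[r,:,1]<50)&(gg[r,:,2]>90))[0]; print(115+r, (265+c).tolist())
```

```text
17.48 [ 0.5008 -0.007   0.1005] [-3.131e+00 -1.000e-03 -1.300e-02] F [-0.   0.  -3.4] M [0.06 0.06 0.02] 0.019695668426867482 59.95551645755768
top (205, 107) [0.8234 0.2142 0.29  ]
top (355.7, 111) [ 0.7925 -0.2026  0.29  ]
top (279.2, 121.5) [0.7769 0.01   0.274 ]
top (278.75, 159.75) [0.6606 0.0159 0.288 ]
side [228.  177.5] [0.6589 0.026  0.288 ]
side [191.6 166.4] [0.7757 0.0115 0.272 ]
top hook [276. 143.] 0.8 [0.7139 0.0214 0.274 ]
top loop_top [277.1 132.2] 0.58 [0.7447 0.0171 0.276 ]
side hook [216.8 172.8] 0.83 [0.7016 0.0088 0.274 ]
side loop_top [199.7 168. ] 0.73 [0.7503 0.0123 0.276 ]
side hook [217.2 175.3] 0.95 [0.6961 0.0168 0.274 ]
115 []
119 []
123 [276, 277, 278, 279, 280, 281, 282, 283]
127 [278, 279, 280]
131 [275, 276, 277, 278, 279, 280, 281]
135 [277, 278, 279, 280]
139 [278, 279, 280]
143 [278, 279, 280]
147 [277, 278, 279, 280]
151 [277, 278, 279]
155 [277, 278, 279]
159 [277, 278, 279]
163 []
```

step_arm:
  plan:
    - [[0,0,0.02,0,0,0],[0,0,0.04,0,0,0],[0,0,0.055,0,0,0],[0,0,0.06,0,0,0],[0,0,0.06,0,0,0]]

```text
time_s: 18.5
ee_pos: [0.5006, -0.0068, 0.0984]
eef_rot: [-3.131, 0.0, -0.013]
force: [-0.5, 0.2, -1.2]
grip_width: 0.0195
grip_force: 60.0
```

step_arm:
  plan:
    - [[0,0,0.01,0,0,0],[0,0,0.02,0,0,0],[0,0,0.02,0,0,0]]

```text
time_s: 18.75
ee_pos: [0.5007, -0.0068, 0.0981]
eef_rot: [-3.131, -0.0, -0.013]
force: [-2.0, 1.2, 4.8]
grip_width: 0.0197
grip_force: 60.0
```

step_arm:
  plan:
    - [[0,0,0,0,0,0],[0,0,0,0,0,0],[0,0,0,0,0,0],[0,0,0,0,0,0],[-0.3,0,0,0,0,0],[-0.7,0,0.05,0,0,0],[-0.97,0,0.1,0,0,0],[-0.97,0,0.1,0,0,0]]
  grip: 0.5

```text
time_s: 19.42
ee_pos: [0.4699, -0.0063, 0.0944]
eef_rot: [-3.131, 0.001, -0.013]
force: [0.2, -0.2, 0.2]
grip_width: 0.0471
grip_force: 0.0
```

step_arm:
  plan:
    - [[0,0,0,0,0,0],[0,0,0,0,0,0],[0,0,0,0,0,0],[0,0,0,0,0,0],[0,0,0,0,0,0],[0,0,0,0,0,0]]
  grip: 0
  squeeze: 20

```text
time_s: 19.92
ee_pos: [0.4716, -0.0064, 0.0946]
eef_rot: [-3.131, 0.0, -0.013]
force: [1.2, 0.6, -0.4]
grip_width: 0.0198
grip_force: 20.0
```

step_arm:
  plan:
    - [[0,0,0,0,0,0],[0,0,0,0,0,0],[0,0,0,0,0,0]]
  squeeze: 60

```text
time_s: 20.17
ee_pos: [0.4715, -0.0064, 0.0947]
eef_rot: [-3.131, -0.0, -0.013]
force: [0.9, -0.7, -2.3]
grip_width: 0.0191
grip_force: 60.0
```

Run:
```python
from h import *
st()
ctrl.camera('wrist')
for q in('scraper_bar','scraper'):
  for e in ctrl.place_of(q,'wrist')[:3]: print(q,np.round(e['at'],1),round(e['confidence'],2),at_z('wrist',e['at'],.1165 if q=='scraper_bar' else .04).round(4))
```

```text
20.17 [ 0.4715 -0.0064  0.0947] [-3.131 -0.    -0.013] F [ 0.9 -0.7 -2.3] M [-0.05 -0.12  0.07] 0.01911270932266193 59.96789038181305
scraper_bar [273. 226.] 0.95 [ 0.4997 -0.0047  0.1165]
scraper [274.3 187.5] 0.82 [ 0.5022 -0.0039  0.04  ]
scraper [500.1 415. ] 0.68 [ 0.3242 -0.1728  0.04  ]
```

step_arm:
  plan:
    - [[0,0,-0.3,0,0,0],[0,0,-1.0,-0.1,0,0],[0,0,-2.0,-0.1,0,0],[0,0,-3.0,-0.1,0,0],[0,0,-4.0,-0.1,0,0],[0,0,-5.0,-0.1,0,0],[0,0,-6.0,-0.1,0,0],[0,0,-6.4,-0.1,0,0]]

```text
time_s: 20.98
ee_pos: [0.4718, -0.0085, 0.2913]
eef_rot: [-3.141, -0.005, -0.013]
force: [-0.0, -0.2, -1.2]
grip_width: 0.0196
grip_force: 60.0
```

step_arm:
  plan:
    - [[0,0,0,0,0,-0.5],[0,0,0,0,0,-1.4],[0,0,0,0,0,-2.4],[0,0,0,0,0,-3.4],[0,0,0,0,0,-4.4],[0,0,0,0,0,-5.4],[0,0,0,0,0,-6.4],[0,0,0,0,0,-7.2]]

```text
time_s: 21.65
ee_pos: [0.471, -0.0085, 0.2872]
eef_rot: [-3.141, -0.0, 0.746]
force: [0.7, -0.2, -2.0]
grip_width: 0.0194
grip_force: 60.0
```

step_arm:
  plan:
    - [[0,0,0,0,0,-0.8],[0,0,0,0,0,-1.8],[0,0,0,0,0,-2.8],[0,0,0,0,0,-3.8],[0,0,0,0,0,-4.8],[0,0,0,0,0,-5.8],[0,0,0,0,0,-6.8],[0,0,0,0,0,-7.2]]

```text
time_s: 22.32
ee_pos: [0.4711, -0.0085, 0.2872]
eef_rot: [-3.141, -0.001, 1.501]
force: [-0.2, 0.3, -2.6]
grip_width: 0.0192
grip_force: 60.0
```

step_arm:
  plan:
    - [[0,0,0,0,0,0],[0,0,0,0,0,0],[0,0,0,0,0,0]]

```text
time_s: 22.57
ee_pos: [0.4713, -0.0085, 0.2869]
eef_rot: [-3.142, -0.001, 1.493]
force: [0.3, 1.0, -1.7]
grip_width: 0.0197
grip_force: 60.0
```

Run:
```python
from h import *
st(); to([.6208,-.0083,.2872],1.497)
ctrl.camera('wrist')
for q in('scraper_bar','hook','loop_top'):
  for e in ctrl.place_of(q,'wrist')[:3]: print(q,np.round(e['at'],1),round(e['confidence'],2),at_z('wrist',e['at'],{'scraper_bar':ctrl.get_obs()['ee_pos'][2]+.0218,'hook':.274,'loop_top':.276}[q]).round(4))
```

```text
22.57 [ 0.4713 -0.0085  0.2869] [-3.142e+00 -1.000e-03  1.493e+00] F [ 0.3  1.  -1.7] M [-0.12 -0.09  0.  ] 0.019671026355756484 59.963151812553406
move [ 0.39  4.97 -0.01] [-0.   -0.01 -0.04]
scraper_bar [274.5 228.3] 0.78 [0.4722 0.0191 0.3087]
```

step_arm:
  plan:
    - [[0.05,0.5,0,0,0,0],[0.1,1.3,0,0,0,0],[0.2,2.2,0,0,0,0],[0.3,3.1,0,0,0,0],[0.35,3.9,0,0,0,0],[0.39,4.5,0,0,0,0],[0.39,4.87,0,0,0,0],[0.39,4.87,0,0,0,0]]

```text
time_s: 23.43
ee_pos: [0.6191, -0.008, 0.2854]
eef_rot: [-3.14, -0.001, 1.494]
force: [0.2, -0.3, -2.0]
grip_width: 0.0192
grip_force: 60.0
```

Run:
```python
from h import *
st()
W=ctrl.camera('wrist')
for q in('scraper_bar','hook','loop_top'):
  for e in ctrl.place_of(q,'wrist')[:3]: print(q,np.round(e['at'],1),round(e['confidence'],2),at_z('wrist',e['at'],{'scraper_bar':ctrl.get_obs()['ee_pos'][2]+.0218,'hook':.274,'loop_top':.276}[q]).round(4))
S=ctrl.camera('side')
for q in('scraper_bar','hook','loop_top'):
  for e in ctrl.place_of(q,'side')[:3]: print(q,np.round(e['at'],1),round(e['confidence'],2),at_z('side',e['at'],{'scraper_bar':ctrl.get_obs()['ee_pos'][2]+.0218,'hook':.274,'loop_top':.276}[q]).round(4))
a=cv2.resize(W,(500,375)); a=np.vstack([a,np.zeros((25,500,3),np.uint8)]); b=cv2.resize(S[120:260,170:275],(300,400),interpolation=2)
cv2.imwrite('pics/s8.png',np.hstack([a,b])[:,:,::-1])
```

```text
23.43 [ 0.6191 -0.008   0.2854] [-3.140e+00 -1.000e-03  1.494e+00] F [ 0.2 -0.3 -2. ] M [-0.12 -0.06 -0.04] 0.01922703313382901 59.96245086193085
scraper_bar [273.2 223.7] 0.81 [0.6181 0.0219 0.308 ]
hook [437.9 204.4] 0.85 [0.7056 0.0156 0.274 ]
loop_top [521.  203.5] 0.65 [0.7485 0.0131 0.276 ]
loop_top [217.1 182.7] 0.44 [0.5892 0.0367 0.276 ]
scraper_bar [135.2 336.6] 0.89 [0.6084 0.4776 0.309 ]
scraper_bar [312.3 363.3] 0.88 [0.3039 0.3996 0.309 ]
scraper_bar [375.  214.6] 0.86 [0.2849 0.0207 0.309 ]
hook [217.  175.9] 0.89 [0.6955 0.0191 0.274 ]
hook [210.6 392.5] 0.71 [0.4488 0.4999 0.274 ]
hook [240.6 176. ] 0.33 [ 0.6393 -0.0053  0.274 ]
loop_top [317.2 212.4] 0.69 [0.4146 0.0376 0.276 ]
loop_top [200.  166.2] 0.64 [0.7532 0.0058 0.276 ]
```

View pics/s8.png

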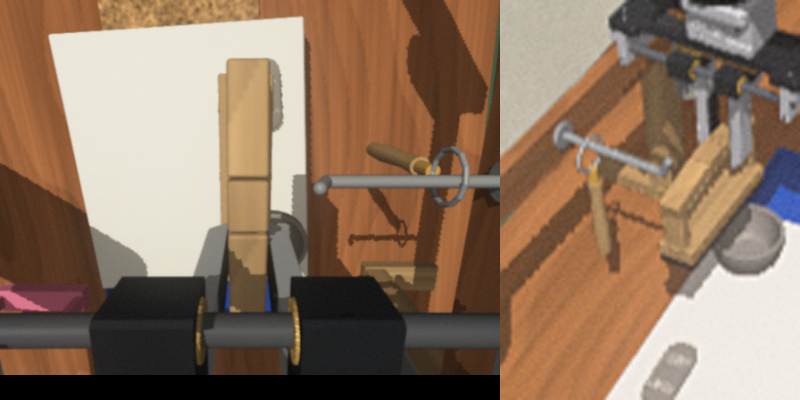

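The wrist view shows the hook's rod from tip (358,209) to (549,203), the loop tool's ring at (505,198), and the held bar's middle marks at rows 198 and 261. The scraper sits level in front of the hook, and I'm computing the lateral alignment.

Run:
```python
from h import *
st()
s=1.12
tip=at_z('wrist',(320*s,187*s),.286); a=at_z('wrist',(345*s,182*s),.270); b=at_z('wrist',(485*s,182*s),.270); lp=at_z('wrist',(448*s,177*s),.270)
print('tip',tip.round(4),'rod',a.round(4),b.round(4),'yaw',np.arctan2(*(b-a)[[1,0]]).round(4),'loop',lp.round(4))
z=ctrl.get_obs()['ee_pos'][2]+.0218+.009
m1=at_z('wrist',(249*s,177*s),z);m2=at_z('wrist',(250*s,233*s),z); print('marks',m1.round(4),m2.round(4),'mid',((m1+m2)/2).round(4))
for y in (118,290): print('bar edges at row',y,at_z('wrist',(229*s,y*s),z).round(4),at_z('wrist',(271*s,y*s),z).round(4))
e1=at_z('wrist',(249*s,60*s),z-.008); print('far end',e1.round(4))
```

```text
23.83 [ 0.6176 -0.0079  0.2872] [ 3.141e+00 -1.000e-03  1.495e+00] F [-0.5 -0.4 -1.8] M [-0.15 -0.1   0.01] 0.01975705482800509 59.963260889053345
tip [0.661  0.0192 0.286 ] rod [0.6797 0.0168 0.27  ] [0.7649 0.0102 0.27  ] yaw -0.0776 loop [0.7422 0.0151 0.27  ]
marks [0.6216 0.0354 0.318 ] [0.6199 0.0075 0.318 ] mid [0.6208 0.0215 0.318 ]
bar edges at row 118 [0.6148 0.0628 0.318 ] [0.6333 0.0613 0.318 ]
bar edges at row 290 [ 0.6069 -0.0228  0.318 ] [ 0.6283 -0.0245  0.318 ]
far end [0.6255 0.0868 0.31  ]
```

step_arm:
  plan:
    - [[0,0.2,-0.05,0,0,0],[0,0.5,-0.05,0,0,0],[0,0.9,-0.05,0,0,0],[0,1.3,-0.05,0,0,0],[0,1.7,-0.05,0,0,0],[0,2.0,-0.05,0,0,0],[0,2.2,-0.05,0,0,0],[0,2.3,-0.05,0,0,0]]

```text
time_s: 24.5
ee_pos: [0.6874, -0.0132, 0.2878]
eef_rot: [-3.141, -0.001, 1.495]
force: [0.7, -0.4, -1.9]
grip_width: 0.0197
grip_force: 60.0
```

step_arm:
  plan:
    - [[0,0.1,0,0,0,0],[0,0.2,0,0,0,0],[0,0.3,0,0,0,0],[0,0.36,0,0,0,0],[0,0.38,0,0,0,0],[0,0.38,0,0,0,0]]

```text
time_s: 25.0
ee_pos: [0.6982, -0.014, 0.2882]
eef_rot: [-3.142, -0.001, 1.495]
force: [0.3, -0.3, -2.9]
grip_width: 0.0198
grip_force: 60.0
```

Run:
```python
from h import *
st()
ctrl.camera('wrist'); ctrl.camera('side')
for n in('wrist','side'):
 for q in('scraper_bar','hook','loop_top'):
  for e in ctrl.place_of(q,n)[:3]: print(n,q,np.round(e['at'],1),round(e['confidence'],2),at_z(n,e['at'],{'scraper_bar':ctrl.get_obs()['ee_pos'][2]+.0218,'hook':.274,'loop_top':.276}[q]).round(4))
```

```text
25.0 [ 0.6982 -0.014   0.2882] [-3.142e+00 -1.000e-03  1.495e+00] F [ 0.3 -0.3 -2.9] M [-0.11 -0.09  0.04] 0.019787837379384013 59.96321618556976
wrist scraper_bar [272.8 228.2] 0.71 [0.6981 0.0137 0.3101]
wrist loop_top [368.  203.5] 0.7 [0.7489 0.013  0.276 ]
side scraper_bar [310.2 366.5] 0.92 [0.3054 0.4066 0.3101]
side scraper_bar [376.5 214.7] 0.75 [0.2817 0.0207 0.3101]
side scraper_bar [211.6 167. ] 0.64 [0.7022 0.0286 0.3101]
side hook [219.2 176.4] 0.73 [0.6894 0.0184 0.274 ]
```

step_arm:
  plan:
    - [[0,0,0.15,0,0,0],[0,0,0.35,0,0,0],[0,0,0.55,0,0,0],[0,0,0.7,0,0,0],[0,0,0.78,0,0,0],[0,0,0.82,0,0,0],[0,0,0.82,0,0,0]]

```text
time_s: 25.98
ee_pos: [0.6981, -0.014, 0.2633]
eef_rot: [-3.141, -0.001, 1.495]
force: [0.4, 0.4, -1.5]
grip_width: 0.0199
grip_force: 60.0
```

step_arm:
  plan:
    - [[0,0,0.02,0,0,0],[0,0,0.04,0,0,0],[0,0,0.04,0,0,0]]

```text
time_s: 26.23
ee_pos: [0.6982, -0.014, 0.2625]
eef_rot: [3.141, -0.001, 1.495]
force: [-0.4, 0.5, -2.3]
grip_width: 0.0198
grip_force: 60.0
```

step_arm:
  plan:
    - [[0,0,0.02,0,0,0],[0,0,0.03,0,0,0],[0,0,0.03,0,0,0]]

```text
time_s: 26.48
ee_pos: [0.6982, -0.014, 0.2614]
eef_rot: [-3.141, -0.001, 1.495]
force: [-0.6, -1.3, -2.5]
grip_width: 0.0193
grip_force: 60.0
```

step_arm:
  plan:
    - [[0,0,0.02,0,0,0],[0,0,0.025,0,0,0],[0,0,0.025,0,0,0]]

```text
time_s: 26.73
ee_pos: [0.6982, -0.014, 0.261]
eef_rot: [3.141, -0.001, 1.495]
force: [-0.1, -0.5, -1.3]
grip_width: 0.0196
grip_force: 60.0
```

step_arm:
  plan:
    - [[0,0,0.02,0,0,0],[0,0,0.025,0,0,0],[0,0,0.025,0,0,0]]

```text
time_s: 26.98
ee_pos: [0.6983, -0.014, 0.2607]
eef_rot: [3.141, -0.001, 1.495]
force: [-1.5, 0.0, 4.0]
grip_width: 0.0196
grip_force: 60.0
```

step_arm:
  plan:
    - [[0,0,0.02,0,0,0],[0,0,0.025,0,0,0],[0,0,0.025,0,0,0]]

```text
time_s: 27.23
ee_pos: [0.6983, -0.0141, 0.2604]
eef_rot: [3.14, -0.001, 1.495]
force: [-2.0, -1.7, 7.2]
grip_width: 0.0195
grip_force: 60.0
```

step_arm:
  plan:
    - [[0,0,-0.01,0,0,0],[0,0,-0.02,0,0,0],[0,0,-0.02,0,0,0],[0,0,-0.02,0,0,0]]
  squeeze: 8

```text
time_s: 27.57
ee_pos: [0.6981, -0.0141, 0.2598]
eef_rot: [-3.141, -0.0, 1.495]
force: [-1.0, -0.9, 3.0]
grip_width: 0.0198
grip_force: 8.0
```

step_arm:
  plan:
    - [[0,0,0,0,0,0],[0,0,0,0,0,0],[0,0,0,0,0,0],[0,0,0,0,0,0],[0,0,0,0,0,0],[0,0,0,0,0,0]]
  grip: 0.37

```text
time_s: 28.07
ee_pos: [0.6982, -0.014, 0.2598]
eef_rot: [-3.142, -0.001, 1.495]
force: [0.0, 0.2, -0.3]
grip_width: 0.0349
grip_force: 0.0
```

Run:
```python
from h import *
st()
ctrl.camera('wrist')
for q in('scraper_bar','loop_top'):
  for e in ctrl.place_of(q,'wrist')[:3]: print(q,np.round(e['at'],1),round(e['confidence'],2),at_z('wrist',e['at'],{'scraper_bar':.283,'hook':.274,'loop_top':.276}[q]).round(4))
```

```text
28.07 [ 0.6982 -0.014   0.2598] [-3.142e+00 -1.000e-03  1.495e+00] F [ 0.   0.2 -0.3] M [-0.05 -0.06  0.01] 0.03486052969603061 0.0
scraper_bar [275.8 227.3] 0.88 [0.6996 0.0145 0.283 ]
loop_top [384.4 218.2] 0.81 [0.7498 0.0128 0.276 ]
loop_top [147.3 188. ] 0.47 [0.6431 0.0353 0.276 ]
```

step_arm:
  plan:
    - [[0,0,-0.1,0,0,0],[0,0,-0.25,0,0,0],[0,0,-0.45,0,0,0],[0,0,-0.7,0,0,0],[0,0,-1.0,0,0,0],[0,0,-1.4,0,0,0],[0,0,-1.8,0,0,0],[0,0,-2.2,0,0,0]]

```text
time_s: 28.88
ee_pos: [0.6981, -0.014, 0.3275]
eef_rot: [3.141, -0.001, 1.495]
force: [-0.4, 0.1, 0.9]
grip_width: 0.0351
grip_force: 0.0
```

step_arm:
  plan:
    - [[0,-0.3,-0.3,0,0,0],[0,-1.1,-0.5,0,0,0],[0,-2.2,-0.5,0,0,0],[0,-3.4,-0.5,0,0,0],[0,-4.6,-0.5,0,0,0],[0,-5.8,-0.5,0,0,0],[0,-6.6,-0.5,0,0,0],[0,-7.0,-0.5,0,0,0]]

```text
time_s: 29.55
ee_pos: [0.4865, 0.0021, 0.3427]
eef_rot: [3.139, -0.001, 1.495]
force: [0.7, 0.5, 0.3]
grip_width: 0.0347
grip_force: 0.0
```

Run:
```python
from h import *
st()
for n in('side','top','wrist'):
 I=ctrl.camera(n); cv2.imwrite(f'pics/f_{n}.png',I[:,:,::-1])
 for q,z in(('scraper_bar',.283),('scraper',.2065),('loop_top',.276),('loop_tool',.128),('chip0',.008),('tag',.04),('bowl',.04),('dish',0),('mug',0)):
  for e in ctrl.place_of(q,n)[:5]:
   if e['confidence']>.4: print(n,q,np.round(e['at'],1),round(e['confidence'],2),at_z(n,e['at'],z).round(3))
# chips in tray: grey pixels in top view, tray area
I=cv2.imread('pics/f_top.png'); h=cv2.cvtColor(I,cv2.COLOR_BGR2HSV)
for r in range(198,262,2): print(r,''.join('W' if s<40 and v>185 else 'g' if s<70 else '.' for s,v in zip(h[r,335:380,1],h[r,335:380,2])))
```

```text
29.55 [0.4865 0.0021 0.3427] [ 3.139e+00 -1.000e-03  1.495e+00] F [0.7 0.5 0.3] M [-0.05 -0.13 -0.03] 0.03466594973365874 0.0
side scraper_bar [375.3 217.2] 0.91 [0.283 0.004 0.283]
side scraper_bar [310.7 362.6] 0.7 [0.308 0.389 0.283]
side scraper_bar [309.3 207.3] 0.69 [0.436 0.036 0.283]
side scraper_bar [133.9 337.9] 0.67 [0.622 0.473 0.283]
side scraper_bar [214.8 172.6] 0.64 [0.701 0.019 0.283]
side scraper [217.3 191.5] 0.93 [0.705 0.012 0.207]
side scraper [143.2 354.6] 0.92 [0.622 0.471 0.207]
side scraper [371.6 232.7] 0.77 [ 0.282 -0.014  0.207]
side scraper [310.2 378.9] 0.67 [0.304 0.386 0.207]
side loop_top [199.4 168.9] 0.47 [0.749 0.016 0.276]
side chip0 [314.4 208.8] 0.56 [ 0.484 -0.213  0.008]
side tag [231.6 251.2] 0.64 [0.643 0.071 0.04 ]
side tag [212.1 391.2] 0.55 [0.506 0.435 0.04 ]
side bowl [256.3 208.5] 0.9 [ 0.647 -0.111  0.04 ]
side dish [212.6 391.7] 0.8 [0.515 0.425 0.   ]
side mug [332.3 168.8] 0.81 [ 0.491 -0.435  0.   ]
top scraper_bar [280.9 147.3] 0.79 [0.698 0.009 0.283]
top scraper_bar [153.1 168.4] 0.73 [0.654 0.358 0.283]
top scraper_bar [359.2
[... 2082 characters left out ...]

234 WWWWWWWWWWgggg...............................
236 WWWWWWWWWWgggggggggggg.......................
238 WWWWWWWWWWgggggggggggg.......................
240 WWWWWWWWWWggggggggggggg......................
242 WWWWWWWWWWggggggggggggg......................
244 WWWWWWWWWWggggggggg..........................
246 WWWWWWWWWWgggggg.............................
248 WWWWWWWWWWWggggg.............................
250 WWWWWWWWWWWggg...............................
252 WWWWWWWWWWWg.................................
254 WWWWWWWWWWWg.................................
256 WWWWWWWWWWWgg................................
258 WWWWWWWWWWWgg................................
260 WWWWWWWWWWWgg................................
```

Run:
```python
from h import *
C={}
for n in('top','wrist','side'):
    ctrl.camera(n); C[n]=[e for e in ctrl.masks_of('chip0',n) if e['confidence']>.25]
    for e in C[n]:
        p=np.argwhere(e['pixels']); print(n,round(e['confidence'],2),np.round(e['at'],1),'rows',p[:,0].min(),p[:,0].max(),'cols',p[:,1].min(),p[:,1].max(),at_z(n,e['at'],.015).round(3))
cent=lambda e: np.argwhere(e['pixels']).mean(0)[::-1]
for a in C['top']:
    for b in C['wrist']:
        X=tri(('top',cent(a)),('wrist',cent(b))); r=np.linalg.norm(proj('top',X)-cent(a))+np.linalg.norm(proj('wrist',X)-cent(b))
        if r<4 and -.02<X[2]<.07: print('tri',np.round(cent(a)),np.round(cent(b)),X.round(3),round(r,2))
print('slab edge/rim in wrist', proj('wrist',[.5,-.179,.038]).round(1),proj('wrist',[.5,-.183,.028]).round(1),proj('wrist',[.5,-.183,.003]).round(1))
I=cv2.cvtColor(cv2.imread('pics/f_wrist.png'),cv2.COLOR_BGR2HSV)
for r in range(278,326,2): print(r,''.join('W' if s<40 and v>185 else 'g' if s<70 else '.' for s,v in zip(I[r,240:330,1],I[r,240:330,2])))
```

```text
top 0.61 [352.5 226.7] rows 223 231 cols 350 359 [ 0.52  -0.209  0.015]
top 0.55 [282.6 136.6] rows 131 138 cols 274 286 [ 0.831 -0.001  0.015]
top 0.34 [279.4 148.9] rows 142 162 cols 255 304 [0.789 0.011 0.015]
wrist 0.61 [307.5 309.9] rows 299 317 cols 298 316 [ 0.519 -0.213  0.015]
wrist 0.55 [278.3 304.3] rows 300 312 cols 274 293 [ 0.475 -0.2    0.015]
wrist 0.55 [285.  298.3] rows 298 302 cols 279 294 [ 0.486 -0.191  0.015]
wrist 0.42 [264.6 305.1] rows 299 306 cols 261 274 [ 0.454 -0.2    0.015]
wrist 0.35 [401.6 104.9] rows 70 142 cols 388 417 [0.658 0.077 0.015]
tri [354. 227.] [308. 308.] [ 0.52  -0.217  0.002] 0.11
slab edge/rim in wrist [294.4 297.9] [294.2 297.1] [293.5 289.3]
278 gggggWWWWWWWWWWWWWWWWWWWWWWWWWWWWWWWWWWWWWWWWWWWWWWWWWWWWWWWWWWWWWWWWWgggggggggggggggggggg
280 gggggWWWWWWWWWWWWWWWWWWWWWWWWWWWWWWWWWWWWWWWWWWWWWWWWWWWWWWWWWWWWWWWWWgggggggggggggggggggg
282 gggggWWWWWWWWWWWWWWWWWWWWWWWWWWWWWWWWWWWWWWWWWWWWWWWWWWWWWWWWWWWWWWWWWWggggggggggggggggggg
284 ggggWWWWWWWWWWWWWWWWWWWWWWWWWWWWWWWWWWWWWWWWWWWWWWWWWWWWWWWWWWWWWWWWWWWggggggggggggggggggg
286 ggggWWWWWWWWWWWW
[... 1179 characters left out ...]
......ggggggggggggggggggggggggggggg
312 ....................................gggggggg...g...............ggggggggggggggggggggggggggg
314 ................................................................ggggggggggggg.gggggggggggg
316 ..................................................................ggggggg......ggggggggggg
318 ....................................................................gg.........ggggggggggg
320 ................................................................................gggggggggg
322 ................................................................................gggggggggg
324 .................................................................................ggggggggg
```

Run:
```python
from h import *
m,R,t=cam('wrist'); print('cam pos',(-R.T@t).round(3),'axis',R[2].round(3)); o=ctrl.get_obs(); st()
c=-R.T@t
g=np.array(o['ee_pos'])+np.array([.5,-.2,.30])-c; print(g.round(3)); to(g)
```

```text
cam pos [0.494 0.079 0.522] axis [-0.019 -0.264 -0.964]
31.35 [0.4888 0.0019 0.3409] [-3.142e+00 -1.000e-03  1.495e+00] F [ 0.4  0.6 -0.1] M [-0.03 -0.08 -0.04] 0.03488289088746961 0.0
[ 0.494 -0.277  0.119]
move [-9.27  0.89  7.38] [0 0 0]
```

step_arm:
  plan:
    - [[-0.8,0.1,0.4,0,0,0],[-1.8,0.2,0.9,0,0,0],[-2.8,0.3,1.4,0,0,0],[-3.8,0.4,1.9,0,0,0],[-4.8,0.5,2.4,0,0,0],[-5.7,0.6,2.9,0,0,0],[-6.3,0.65,3.4,0,0,0],[-6.5,0.68,3.6,0,0,0]]

```text
time_s: 32.02
ee_pos: [0.4935, -0.196, 0.2306]
eef_rot: [-3.139, -0.001, 1.493]
force: [-0.0, -0.1, -0.6]
grip_width: 0.0347
grip_force: 0.0
```

```bash
cat > look.py <<'E'
from h import *
import sys,pickle
st(); m,R,t=cam('wrist'); print('cam',(-R.T@t).round(3))
I=cv2.cvtColor(ctrl.camera('wrist'),cv2.COLOR_RGB2HSV)
p=[proj('wrist',[x,y,.01]) for x in(.43,.56) for y in(-.165,-.25)]; lo=np.min(p,0).astype(int); hi=np.max(p,0).astype(int); print(lo,hi)
print('edge slab',proj('wrist',[.5,-.179,.038]).round(0),'rim',proj('wrist',[.5,-.1825,.028]).round(0),'foot of wall',proj('wrist',[.5,-.1825,.003]).round(0),'row: 30mm off',proj('wrist',[.5,-.2125,.003]).round(0))
for r in range(max(lo[1],0),min(hi[1],419),3): print(r,''.join('W' if s<40 and v>185 else 'g' if s<80 else '.' for s,v in zip(I[r,lo[0]:hi[0]:2,1],I[r,lo[0]:hi[0]:2,2])))
for e in ctrl.masks_of('chip0','wrist'):
    q=np.argwhere(e['pixels']); print(round(e['confidence'],2),q.min(0),q.max(0),at_z('wrist',e['at'],.012).round(3))
E
python3 look.py
```

```text
32.02 [ 0.4935 -0.196   0.2306] [-3.139e+00 -1.000e-03  1.493e+00] F [-0.  -0.1 -0.6] M [ 0.01 -0.06 -0.03] 0.03466421443119229 0.0
cam [ 0.5   -0.119  0.411]
[216 153] [339 237]
edge slab [283. 175.] rim [283. 177.] foot of wall [282. 173.] row: 30mm off [284. 200.]
153 WWWWWWWWWWWWWWWWWWWWWWWWWWWWWWWWWWWWWWWWWWWWWWWWWWWWWWWWWWWWWW
156 WWWWWWWWWWWWWWWWWWWWWWWWWWWWWWWWWWWWWWWWWWWWWWWWWWWWWWWWWWWWWW
159 WWWWWWWWWWWWWWWWWWWWWWWWWWWWWWWWWWWWWWWWWWWWWWWWWWWWWWWWWWWWWW
162 WWWWWWWWWWWWWWWWWWWWWWWWWWWWWWWWWWWWWWWWWWWWWWWWWWWWWWWWWWWWWW
165 WWWWWWWWWWWWWWWWWWWWWWWWWWWWWWWWWWWWWWWWWWWWWWWWWWWWWWWWWWWWWW
168 WWWWWWWWWWWWWWWWWWWWWWWWWWWWWWWWWWWWWWWWWWWWWWWWWWWWWWWWWWWWWW
171 WWWWWWWWWWWWWWWWWWWWWWWWWWWWWWWWWWWWWWWWWWWWWWWWWWWggggggggggg
174 WWWWWWWWWWWWWWWWWWWWWWWWWWWWWggggggggggggggg......g.ggg.......
177 WWWWWgggggggggggggggg...ggggggggggg.....ggggggggggggggggg.....
180 ..........ggggggggggg.ggggggggggggg.....ggggggggggggggggg.....
183 .........gggggggggggg.ggggggggggggg.....ggggggggggggggg.......
186 .........ggggggggggg..ggggggggg..........gggg.................
189 ..........gggggggggggggg
[... 582 characters left out ...]
...........................................................
219 ..............................................................
222 ..............................................................
225 ..............................................................
228 ..............................................................
231 ..............................................................
234 ..............................................................
0.97 [185 252] [208 280] [ 0.476 -0.202  0.012]
0.84 [175 296] [182 326] [ 0.532 -0.188  0.012]
0.7 [186 290] [214 315] [ 0.521 -0.216  0.012]
0.62 [177 260] [185 285] [ 0.485 -0.188  0.012]
0.54 [  0 154] [180 487] [ 0.519 -0.087  0.012]
```

step_arm:
  plan:
    - [[-0.5,0.05,0.1,0,0,0],[-1.2,0.1,0.2,0,0,0],[-2.0,0.15,0.3,0,0,0],[-2.5,0.19,0.3,0,0,0],[-2.5,0.19,0.3,0,0,0],[-2.5,0.19,0.3,0,0,0]]

```text
time_s: 32.62
ee_pos: [0.4946, -0.2688, 0.2244]
eef_rot: [3.141, -0.0, 1.495]
force: [0.3, -0.2, -1.1]
grip_width: 0.035
grip_force: 0.0
```

```bash
python3 look.py
```

```text
32.62 [ 0.4946 -0.2688  0.2244] [ 3.141 -0.     1.495] F [ 0.3 -0.2 -1.1] M [-0.02 -0.1   0.03] 0.034973259305154644 0.0
cam [ 0.5   -0.192  0.405]
[205  81] [336 175]
edge slab [275. 100.] rim [276. 104.] foot of wall [276. 105.] row: 30mm off [278. 134.]
81 WWWWWWWWWWWWWWWWWWWWWWWWWWWWWWWWWWWWWWWWWWWWWWWWWWWWWWWWWWWWWWWWWW
84 WWWWWWWWWWWWWWWWWWWWWWWWWWWWWWWWWWWWWWWWWWWWWWWWWWWWWWWWWWWWWWWWWW
87 WWWWWWWWWWWWWWWWWWWWWWWWWWWWWWWWWWWWWWWWWWWWWWWWWWWWWWWWWWWWWWWWWW
90 WWWWWWWWWWWWWWWWWWWWWWWWWWWWWWWWWWWWWWWWWWWWWWWWWWWWWWWWWWWWWWWWWW
93 WWWWWWWWWWWWWWWWWWWWWWWWWWWWWWWWWWWWWWWWWWWWWWWWWWWWWWWWWWWWWWWWWW
96 WWWWWWWWWWWWWWWWWWWWWWWWWWWWWWWWWWWWWWWWWWWWWWWWWWgggggggggggggggg
99 WWWWWWWWWWWWWWWWWWWWWWWWWWWWgggggggggggggggggggggg................
102 WWWWWWggggggggggggggggggggggg.........................gggg........
105 ggggg....................gggggggggggg......ggggggggggggggggg......
108 ...................g...gggggggggggggg......gggggggggggggggggg.....
111 ..........gggggggggggg.gggggggggggggg.....gggggggggggggggggg......
114 ..........gggggggggggg.ggggggggggggg......ggggggggggggggggg......
[... 961 characters left out ...]
..................................
159 ..................................................................
162 ..................................................................
165 ..................................................................
168 ..................................................................
171 ..................................................................
174 ..................................................................
0.93 [118 283] [149 311] [ 0.521 -0.213  0.012]
0.93 [116 243] [142 273] [ 0.478 -0.202  0.012]
0.84 [102 289] [116 324] [ 0.532 -0.19   0.012]
0.65 [109 225] [120 248] [ 0.453 -0.191  0.012]
0.54 [105 251] [115 278] [ 0.487 -0.184  0.012]
```

The wrist camera, looking straight down, shows all five chips in the tray. Two lie flat and three lean against the inner wall, with blue rim visible between them and the slab. The scraper hangs at the hook with the loop tool behind it.

```bash
python3 -c "
from station import ctrl
print(ctrl.hand_in())"
```

```text
the job is handed in; nothing more can be done
None
```

I wiped all five chips into the tray and hung the scraper on the hook in front of the loop tool, which still hangs there; the job is handed in at about 33 s, with no verdict shown.

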